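# Vent the sample chamber and hold its stuck lid ajar

## Robot

A 6-joint arm with a two-finger parallel gripper is mounted at the origin on the work surface. World frame = base frame: x ahead of the robot, y to its left, z up, the work surface at z = 0. Lengths are in m, angles in rad, forces in N, time in s.
With the tool pointing down it reaches from about 0.25 to 0.725 m from the base axis. Payload 4 kg.
Tool frame: the origin (TCP) lies between the finger pads, 19 mm behind the fingertips; this is the grasp point; z points along the fingers, y is the direction in which the jaws open and shut (so a half turn about z gives the same grasp; the last joint's range is limited). The gripper opens to 85 mm and grips with 20 to 120 N. Pads are 22 mm wide; open, the fingers measure 114 mm over their backs; the gripper's body (76 mm by 85 mm) begins 54 mm behind the grasp point. The pads swing forward as they close: fully open they stand 13 mm farther back than shut.
Start: joints at [1.195, 0.241, 0.005, 1.335, 0, 1.571], TCP at [0.184, 0.465, 0.25] pointing down, gripper open.
Joint ranges: [-2.72, 2.72], [-1.05, 1.87], [-1.09, 1.28], [-1.99, 2.15], [-1.42, 1.44], [-3.14, 3.14]. Speed limits (rad/s): [2.79, 2.79, 3.14, 3.14, 3.14, 3.14].

## Interface

Orientations are given as a unit quaternion [x, y, z, w].
In Python, from bench import r gives the robot as it stands.
- The arm moves only by the shell command python3 -m pendant 'ROWS' [FORCE]. ROWS is JSON, a list that holds one entry, the list of rows, each a list of 5 numbers: the closure, from -1 (fully open) to 1 (shut), then the shift along the world's x, y, z each as a share of 20 cm, from -1 to 1, then the turn about the world's z as a share of 180 degrees, from -1 to 1. A call has 1 to 10 rows; each row shifts and turns the pose as measured when the row begins; what a row does not reach is not made up. A row lasts 1/10 s, in which the tool goes at most 50 mm and 8.59 degrees, less where a joint would pass 70% of its speed; a pose out of reach is approached as far as the arm can. A call with a number of a shift or a turn outside -1 to 1 is refused whole. A call with a gripper value outside its range is refused whole. The fingers move at their own pace and stop on an object; FORCE is the grip in N (left out, the last holds). Time passes only in rows, so rows that do not move let the fingers close. It gives the time, the measured TCP pose, the force and the opening at its end, in the units of the state.
- r.state(): the state, without advancing time (a new reading comes with each control period).
- r.get_image(name): name is "side" or "top" or "wrist"; returns the picture (480x640x3 uint8, red, green, blue); there is no depth.
- r.camera_model(name): a dict with "fx", "fy", "cx", "cy" (pixels), "position" and "attitude" of the camera in the world. Camera axes: x right, y down, z forward; pixel columns grow to the right and rows downward; lengths in m; the calibration is good to about 2 mm. A picture is of the moment at which its call begins: read the wrist's pose just before it. camera_model takes no time and is no camera call; for the wrist camera it gives the pose at the moment of the call.
- r.job_done(): hands the job in, once; it reports no verdict.
The state is a dict: "t": time; "joint_pos": joint angles; "qvel": joint speeds; "tau": joint torques, N m; "tcp_pos": TCP position; "ee_rot": TCP orientation; "ft_force": force on the tool from outside, world axes, zero at the start; "wrist_torque": the same for the moment, N m; "gripper_width": finger opening in m.
Only numpy, scipy, OpenCV 4.12 (cv2) and the standard library are available. Lean on these libraries where they do the work, as an engineer would, in place of code of your own. Each camera call takes 0.05 s, during which the arm holds its last target. There are 200 camera calls.

## Task

Lift the loose red vent cap off the valve stub beside the clear sample chamber and set it down upright, open end down as it was, in the shallow blue dish. Then take the blue handle on the chamber's lid, pull up until the sticky gasket lets go, without letting the lid fly up, and hold the lid slightly open, its front edge about 3 cm up; finish still holding the handle, with the lid steady. Leave everything else on the bench where it is.

Things in the scene. Friction and masses are not known exactly. Their poses are not given: they have to be found in the camera images.
- chamber: clear box with white floor and black rim, 200 (x) by 180 (y) by 90 mm high, fixed to the bench; origin under the box's centre on the bench, x points away from its front towards the hinge, y to its left side, z up. An aluminium valve block 50 by 46 mm, 80 mm high, stands at its left, centred 40 mm towards the front (x = -0.040) and 137 mm to the left (y = +0.137)
- vent_stub (a point): foot of the upright brass stub (diameter 14, height 24 mm) on the valve block's top, 80 mm above the bench; the cap hangs over the stub and rests on the block
- cap: loose red vent cap, round, diameter 32, height 36 mm, open underneath (bore 22 mm, 30 mm deep), about 30 g; origin at the centre of its underside, z up through its closed top. It lifts straight off
- dish: shallow round blue dish fixed to the bench, 130 mm across, inside floor about 118 mm across and 3 mm thick, rim 12 mm high; origin under its centre on the bench
- lid_hinge (a point): middle of the lid's hinge axis (thin dark axle on steel posts at the chamber's far side), 100 mm beyond the chamber's origin and 140 mm above the bench, so 50 mm above the rim; the axis runs along the chamber's y
- lid (a joint): lid angle in rad: 0 shut, grows as the front edge rises, stop at 0.6. White-framed clear lid, 200 by 180 by 12 mm, front edge 200 mm from the hinge; 0.3 to 0.56 kg, falls shut by itself. Pull needed at the handle, weight included: rises to a peak of some 10 to 15 N near 0.02 rad, over at 0.06 rad; then the gasket has let go for good and 2 to 4 N of weight are left
- lid_handle (a point): blue handle on top of the lid near its front edge: round bar along the chamber's y, 100 mm long, diameter 14 mm, on a 12 mm post at either end (76 mm free between them); this point at the bar's centre, with the lid shut 170 mm in front of the hinge axis, 10 mm below it, 130 mm above the bench; 21 mm free between bar and lid. Turns with the lid; axes as the chamber's when shut
- tip_box: blue box with clear cover, 117 by 80 by 63 mm; origin under its centre; leave alone
- petri: closed Petri dish, diameter 96, height 16 mm; origin under its centre; leave alone
- marker: white and black marker pen lying down, 135 by 12 by 12 mm; origin under its middle; leave alone
- reagent: amber bottle with blue cap, diameter 70, height 160 mm; origin under its centre; leave alone
- beaker: glass beaker, diameter 70, height 90 mm; origin under its centre; leave alone
- tube_rack: steel stand with three blue-capped tubes, 90 by 170 by 158 mm; origin under its centre; leave alone
- notebook: green notebook, 152 by 212 by 14 mm; origin under its centre; leave alone
Things that resemble listed ones, but are neither listed nor needed, are in the scene too. There is more than one size of the cap; the job needs the larger.

How it is judged:
On the way, in this order (a step that is already met when the one before it is completed fails the run):
1. the vent cap stands upright in the dish, let go, with the lid still shut (horizontal distance between cap and dish below 0.045 m and z of cap in the frame of dish below 0.012 m and angle between cap's own z axis and vertical below 0.25 rad and contact force between the fingers and cap below 0.05 N and linear speed of cap below 0.03 m/s and value of joint lid below 0.03 rad), for 0.2 s.
2. the lid has broken free of the gasket, pulled by its handle (value of joint lid above 0.08 rad and contact force between the fingers and lid above 0.5 N and distance between the grasp point and lid_handle below 0.05 m), for 0.1 s.
At the end, for the whole second after the job is handed in: the fingers hold the lid by its handle (0.5 N or more, TCP within 50 mm of the bar's centre), the lid steady (under 0.06 rad/s) at 0.09 to 0.26 rad, front edge 18 to 51 mm up; the cap at rest and released, standing (tilt under 0.25 rad) on the dish's floor with its centre within 45 mm of the dish's (horizontal distance between cap and dish below 0.045 m and z of cap in the frame of dish below 0.012 m and angle between cap's own z axis and vertical below 0.25 rad and value of joint lid between 0.09 and 0.26 rad and velocity of joint lid between -0.06 and 0.06 rad/s and contact force between the fingers and lid above 0.5 N and distance between the grasp point and lid_handle below 0.05 m and contact force between the fingers and cap below 0.05 N and linear speed of cap below 0.03 m/s); the arm keeps its last pose, push and grip.
It fails at once if the lid is opened (over 0.05 rad) before the cap is in the dish (value of joint lid above 0.05 rad and horizontal distance between cap and dish above 0.06 m).
It fails at once if the lid flies up past 0.45 rad (front edge 87 mm up) (value of joint lid above 0.45 rad).
It fails at once if a bystander is moved more than 30 mm (distance of any of tip_box, petri, marker, reagent, beaker, tube_rack, notebook from where it was at the start of the episode above 0.03 m).
It also fails if it takes over 54 s, if anything falls off the work surface, if the arm or the gripper's body presses on something with over 40 N, if the wrist force passes 120 N, or if a joint passes its speed limit or range.

## Working session

There is one attempt and no reset: what is moved stays moved. The work goes in short steps, Python scripts to look and compute and a shell command to move; the robot and the scene stay as the last step left them, time stands still between calls to the robot, and variables do not carry over. Pictures are saved under pics/ and viewed, about 8 in all and at most 12, crops included, and the job is handed in when it is done.

```bash
ls; mkdir -p pics; python3 - <<'E'
from bench import r
import cv2
print(r.state())
for n in("top","side"):
    print(n,r.camera_model(n))
    cv2.imwrite(f"pics/{n}0.png",cv2.cvtColor(r.get_image(n),cv2.COLOR_RGB2BGR))
E
```

```text
pics
{'t': 0.0, 'joint_pos': array([1.19498238e+00, 2.41438063e-01, 3.73304636e-03, 1.33519520e+00,
       2.28706522e-05, 1.57084829e+00]), 'qvel': array([ 0.00044843,  0.00057829, -0.00011721,  0.00045784,  0.00121968,
       -0.00084457]), 'tau': array([-5.07516052e-04, -3.72318757e+01,  2.52407080e+01,  1.69727934e-02,
       -6.87314696e-05, -5.35351859e-06]), 'tcp_pos': array([0.18329335, 0.46456086, 0.24910375]), 'ee_rot': array([ 1.86828551e-01,  9.82391972e-01, -1.03129767e-03, -2.07713924e-04]), 'ft_force': array([ 0.27445117, -0.44650372,  0.12237014]), 'wrist_torque': array([ 0.05297578,  0.01426642, -0.04118458]), 'gripper_width': 0.08554181471740349}
top {'fx': 583.0728859652612, 'fy': 583.0728859652612, 'cx': 321.45114765029575, 'cy': 237.5795431976675, 'position': array([ 0.26870784, -0.00357729,  1.47132638]), 'attitude': array([ 0.70919423, -0.69851179,  0.06397902, -0.07093316])}
side {'fx': 479.81460181178164, 'fy': 479.81460181178164, 'cx': 331.49613469867995, 'cy': 235.181448043736, 'position': array([0.37067982, 0.84994345, 0.69117734]), 'attitude': array([-0.08454699,  0.87658746, -0.47063699,  0.05428678])}
```

View pics/top0.png

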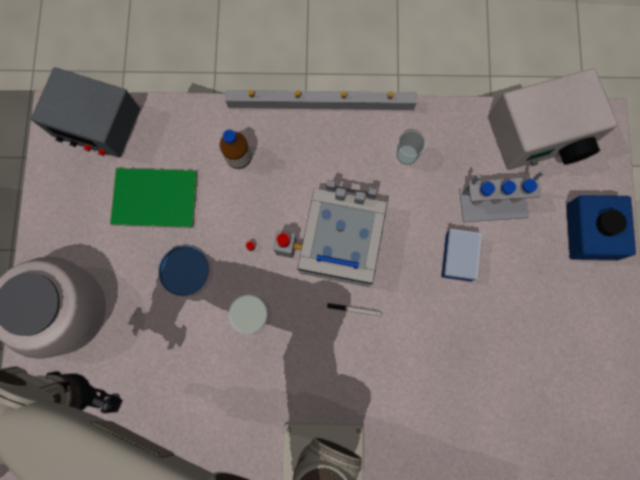

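View pics/side0.png

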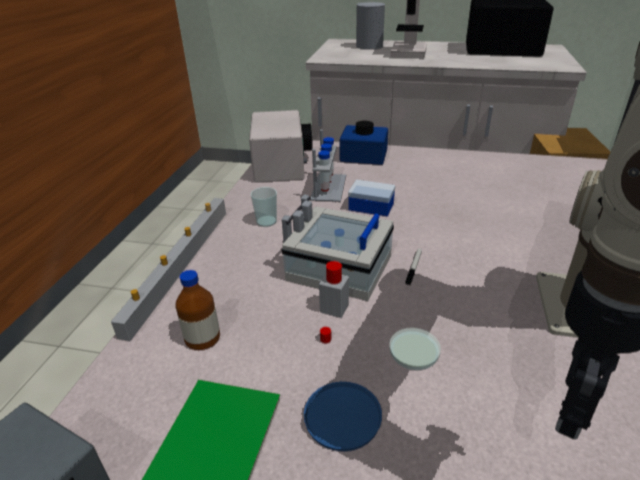

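The top view shows two red caps: one at (284,240) on the valve block beside the chamber, and a smaller one at (250,245) on the bench. The one on the block fits the description because it sits on the stub and is larger. The dish is at (185,270), and the blue handle runs from (318,260) to (358,267). In the side view the cap is at (334,272), the small one at (325,335), the dish at (343,415) and the handle at (370,232). Next I'll measure and confirm in a crop.

```bash
cat > h.py <<'E'
import cv2,numpy as np
from scipy.spatial.transform import Rotation as R
def ray(m,u,v):
    d=R.from_quat(m["attitude"]).apply([(u-m["cx"])/m["fx"],(v-m["cy"])/m["fy"],1]); return np.array(m["position"]),d
def onz(m,u,v,z):
    p,d=ray(m,u,v); return p+d*(z-p[2])/d[2]
def blobs(im,kind,amin=30):
    a=cv2.cvtColor(im,cv2.COLOR_RGB2HSV).astype(int); H,S,V=a[...,0],a[...,1],a[...,2]
    k=(((H<8)|(H>172))&(S>170)&(V>70)) if kind=="red" else ((H>95)&(H<130)&(S>130)&(V>40))
    n,l,s,c=cv2.connectedComponentsWithStats(k.astype(np.uint8))
    return [(s[i],c[i],l==i) for i in range(1,n) if s[i][4]>=amin]
def tri(m1,p1,m2,p2):
    a,d=ray(m1,*p1);b,e=ray(m2,*p2)
    t=np.linalg.lstsq(np.c_[d,-e],b-a,rcond=None)[0]; x,y=a+d*t[0],b+e*t[1]
    return (x+y)/2,np.linalg.norm(x-y)
E
python3 - <<'E'
from h import *; from bench import r
np.set_printoptions(precision=4,suppress=True)
for n in("top","side"):
    im=cv2.imread(f"pics/{n}0.png")[...,::-1].copy();m=r.camera_model(n)
    for k in("red","blue"):
        for s,c,msk in blobs(im,k):
            box=cv2.minAreaRect(np.argwhere(msk)[:,::-1].astype(np.float32))
            print(n,k,s,c,"ctr",np.round(box[0],1),np.round(box[1],1),round(box[2],1), [onz(m,*c,z)[:2] for z in (0.,.012,.116,.137)])
a=cv2.imread("pics/top0.png")[170:310,150:400];b=cv2.imread("pics/side0.png")[200:440,260:460]
cv2.imwrite("pics/crop.png",np.hstack([cv2.resize(a,(430,241)),cv2.resize(b,(200*241//240,241))])) if 0 else cv2.imwrite("pics/crop.png",cv2.resize(b[:160],(800,640))[:600])
E
```

```text
top red [277 233  12  14 128] [282.8125 239.4688] ctr [283.  239.5] [12.5 11.2] 63.4 [array([0.5468, 0.1125]), array([0.5446, 0.1115]), array([0.5249, 0.1033]), array([0.521 , 0.1017])]
top red [247 242   7   8  49] [250.0408 245.4286] ctr [250.  245.5] [7. 6.] 90.0 [array([0.5301, 0.1962]), array([0.5279, 0.1945]), array([0.5095, 0.1804]), array([0.5057, 0.1776])]
top blue [223 130  13  13 131] [229.229  136.1374] ctr [229.3 136.2] [12.  11.3] 45.0 [array([0.8249, 0.2633]), array([0.8203, 0.2611]), array([0.781 , 0.2422]), array([0.7731, 0.2384])]
top blue [523 179  14  14 151] [529.3709 185.5099] ctr [529.2 185.4] [12.5 13.4] 63.4 [array([ 0.6993, -0.5266]), array([ 0.6958, -0.5224]), array([ 0.6653, -0.4854]), array([ 0.6592, -0.4779])]
top blue [502 180  14  14 147] [508.3673 186.9592] ctr [508.5 187. ] [12.  13.4] 45.0 [array([ 0.6946, -0.4719]), array([ 0.6911, -0.468 ]), array([ 0.661 , -0.4349]), array([ 0.655 , -0.4283])]
top blue [481 182  14  13 143] [487.3427 188.1958] ctr [487.2 188.2] [12.  12.7] 45.0 [array([ 0.6905, -0.4171]), array([ 0.6871, -0.4137]), array([ 0.6573
[... 1267 characters left out ...]
[10.4 22.9] 15.9 [array([ 0.7247, -0.733 ]), array([ 0.7186, -0.7055]), array([ 0.6653, -0.4673]), array([ 0.6546, -0.4192])]
side blue [349 195  45  54 803] [369.4134 213.4421] ctr [371.9 221.8] [51.6 44.6] 87.4 [array([ 0.5073, -0.3003]), array([ 0.505 , -0.2803]), array([ 0.4844, -0.1072]), array([ 0.4802, -0.0723])]
side blue [180 270  18  17 232] [188.4957 277.694 ] ctr [188.5 278. ] [15.5 16.7] 78.7 [array([0.8811, 0.0607]), array([0.8723, 0.0744]), array([0.7955, 0.1931]), array([0.78  , 0.2171])]
side blue [ 304  382   77   68 4073] [342.4488 415.7609] ctr [342.  415.5] [67. 76.] 90.0 [array([0.4632, 0.3578]), array([0.4616, 0.3663]), array([0.4477, 0.4404]), array([0.4449, 0.4553])]
```

View pics/crop.png

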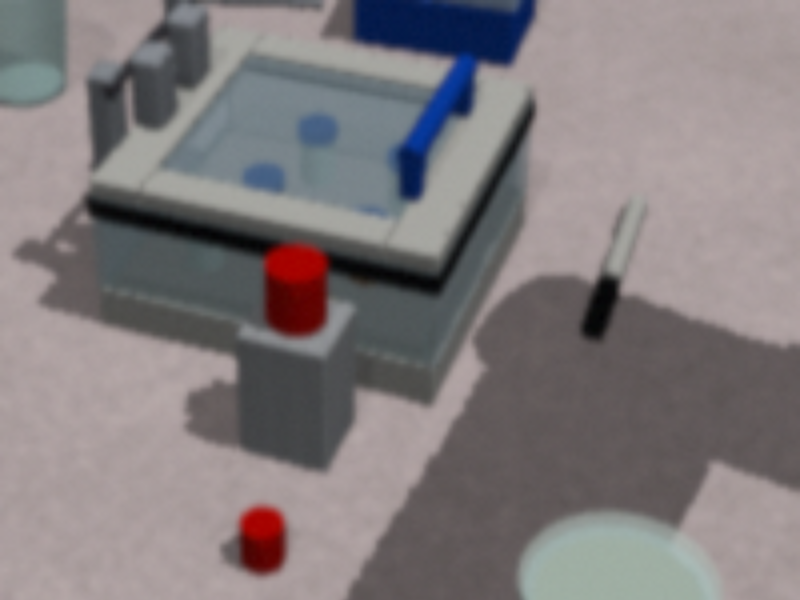

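The crop confirms it: the larger cap sits on the valve block next to the chamber, and the small one stands loose on the bench in front. Now I'll refine the positions and the yaw.

```bash
python3 - <<'E'
from h import *; from bench import r
np.set_printoptions(precision=4,suppress=True)
T,S=r.camera_model("top"),r.camera_model("side")
print("cap",tri(T,(282.8,239.5),S,(333.5,271.4)), "dish",tri(T,(183.5,270.5),S,(342.4,415.6)))
im=cv2.imread("pics/top0.png")[...,::-1].copy()
m=[b for b in blobs(im,"blue") if abs(b[1][0]-337)<5][0][2]
p=np.argwhere(m)[:,::-1]; w=np.array([onz(T,*q,.135)[:2] for q in p])
c,sz,a=cv2.minAreaRect(w.astype(np.float32)); print("handle",c,sz,a)
ev,V=np.linalg.eigh(np.cov(w.T)); print("axis deg",np.degrees(np.arctan2(V[1,1],V[0,1])))
yaw=np.radians(np.degrees(np.arctan2(V[1,1],V[0,1]))%180-90); A=np.array([[np.cos(yaw),-np.sin(yaw)],[np.sin(yaw),np.cos(yaw)]])
print("yaw",np.degrees(yaw),"cap predicted",c+A@[.03,.137])
E
python3 -m pendant '[[[-1,0.17,-0.18,0,-0.0475],[-1,0.17,-0.18,0,-0.0475],[-1,0.17,-0.18,0,-0.0475],[-1,0.17,-0.18,0,-0.0475],[-1,0.17,-0.18,0,-0.0475],[-1,0.17,-0.18,0,-0.0475],[-1,0.17,-0.18,0,-0.0475],[-1,0.1,-0.1,0,-0.0475],[-1,0,0,0,0]]]'
```

```text
cap (array([0.5276, 0.1045, 0.1011]), np.float64(4.736394503445722e-05)) dish (array([0.4622, 0.3618, 0.006 ]), np.float64(0.000548661930535274))
handle (0.47297152876853943, -0.025911685079336166) (0.09672430902719498, 0.01377542782574892) 79.72596740722656
axis deg 80.13839129756852
yaw -9.861608702431482 cap predicted [0.526  0.1039]
t: 1.0
tcp_pos: [0.4431, 0.1844, 0.2449]
ee_rot: [0.713, 0.701, -0.002, -0.002]
ft_force: [-0.4, -0.2, -0.0]
gripper_width: 0.0851
```

```bash
python3 -m pendant '[[[-0.4,0.14,-0.135,0,-0.0475],[-0.4,0.14,-0.135,0,-0.002],[-0.4,0.14,-0.13,0,0],[-0.4,0,0,-0.1,0],[-0.4,0,0,-0.1,0],[-0.4,0,0,0,0],[-0.4,0,0,0,0]]]'; python3 - <<'E'
from bench import r; import cv2
print(r.state()["tcp_pos"],r.state()["ee_rot"])
cv2.imwrite("pics/w1.png",r.get_image("wrist")[...,::-1])
E
```

```text
t: 1.7
tcp_pos: [0.5271, 0.1038, 0.2016]
ee_rot: [0.761, 0.648, -0.004, -0.004]
ft_force: [0.3, -0.2, 0.1]
gripper_width: 0.0595
[0.52712512 0.10377954 0.20162256] [ 0.76138067  0.64827694 -0.00411151 -0.00442379]
```

View pics/w1.png

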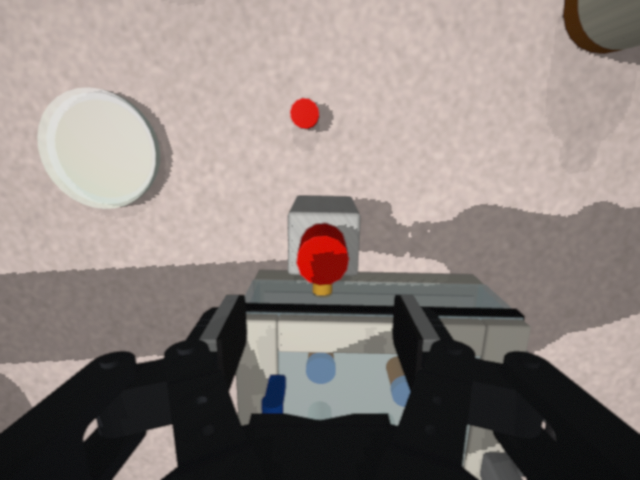

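The wrist view shows the cap at (322,258), centred between the fingers, and the jaws run parallel to the chamber's x. Next I'll descend and grip.

```bash
python3 -m pendant '[[[-0.4,0,0,-0.15,0],[-0.4,0,0,-0.15,0],[-0.4,0,0,-0.1,0],[-0.4,0,0,-0.07,0],[-0.4,0,0,0,0],[-0.4,0,0,0,0]]]' 30; 
```

```text
t: 2.35
tcp_pos: [0.5296, 0.1087, 0.1129]
ee_rot: [0.759, 0.652, 0.002, -0.002]
ft_force: [-0.2, 0.3, 0.8]
gripper_width: 0.0599
```

```bash
python3 -m pendant '[[[-0.4,-0.01,-0.022,-0.04,0],[-0.4,0,0,0,0],[-0.4,0,0,0,0]]]'
```

```text
t: 2.65
tcp_pos: [0.5294, 0.1048, 0.1077]
ee_rot: [0.758, 0.652, 0.004, -0.0]
ft_force: [-1.2, 0.4, 0.1]
gripper_width: 0.0598
```

```bash
python3 -m pendant '[[[-0.4,-0.015,-0.005,-0.012,0],[1,0,0,0,0],[1,0,0,0,0],[1,0,0,0,0],[1,0,0,0,0],[1,0,0,0,0]]]' 30;  python3 -m pendant '[[[1,0,0,0.05,0],[1,0,0,0.1,0],[1,0,0,0.15,0],[1,0,0,0.2,0],[1,0,0,0.05,0],[1,0,0,0,0]]]'
```

```text
t: 3.25
tcp_pos: [0.5269, 0.1036, 0.1064]
ee_rot: [0.758, 0.652, 0.005, 0.0]
ft_force: [-0.1, 0.2, -0.6]
gripper_width: 0.0305
t: 3.85
tcp_pos: [0.5251, 0.1034, 0.2217]
ee_rot: [0.758, 0.652, 0.004, -0.0]
ft_force: [0.5, -0.4, 0.2]
gripper_width: 0.0306
```

```bash
python3 -m pendant '[[[1,-0.045,0.185,0,0],[1,-0.045,0.185,0,0],[1,-0.045,0.185,0,0],[1,-0.045,0.185,0,0],[1,-0.045,0.185,-0.05,0],[1,-0.045,0.185,-0.1,0],[1,-0.045,0.15,-0.1,0],[1,0,0,0,0],[1,0,0,0,0]]]'; python3 - <<'E'
from bench import r; import cv2
cv2.imwrite("pics/s1.png",r.get_image("side")[...,::-1][150:])
print(r.state()["tcp_pos"])
E
```

```text
t: 4.75
tcp_pos: [0.4555, 0.361, 0.1612]
ee_rot: [0.76, 0.65, -0.001, -0.0]
ft_force: [-0.3, -0.3, -0.3]
gripper_width: 0.0305
[0.45529194 0.36068193 0.16090431]
```

View pics/s1.png

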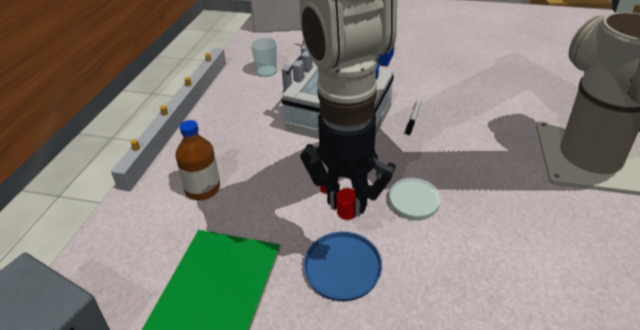

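The cap is held upright at crop pixel (347,203), above the dish at (343,265). Now I'll lower it.

```bash
python3 -m pendant '[[[1,0.03,0.005,-0.15,0],[1,0,0,-0.15,0],[1,0,0,-0.15,0],[1,0,0,-0.1,0],[1,0,0,0,0],[1,0,0,0,0]]]'
```

```text
t: 5.4
tcp_pos: [0.4665, 0.3559, 0.052]
ee_rot: [0.763, 0.646, 0.002, 0.0]
ft_force: [1.1, 0.4, 0.3]
gripper_width: 0.0305
```

```bash
python3 -m pendant '[[[1,-0.02,0.03,-0.06,0],[1,0,0,-0.03,0],[1,0,0,0,0],[1,0,0,0,0]]]'
```

```text
t: 5.8
tcp_pos: [0.4651, 0.3633, 0.037]
ee_rot: [0.764, 0.645, 0.005, 0.001]
ft_force: [0.8, -0.5, -0.3]
gripper_width: 0.0309
```

```bash
python3 -m pendant '[[[1,-0.01,0,-0.025,0],[1,0,0,0,0],[1,0,0,0,0]]]'
```

```text
t: 6.1
tcp_pos: [0.4634, 0.364, 0.0326]
ee_rot: [0.764, 0.646, 0.006, 0.001]
ft_force: [0.5, -0.1, -1.1]
gripper_width: 0.0305
```

```bash
python3 -m pendant '[[[1,0,0,-0.015,0],[1,0,0,0,0],[1,0,0,0,0]]]'
```

```text
t: 6.4
tcp_pos: [0.4635, 0.3642, 0.0297]
ee_rot: [0.764, 0.646, 0.007, 0.001]
ft_force: [0.3, -1.3, -0.9]
gripper_width: 0.0311
```

```bash
python3 -m pendant '[[[0,0,0,0,0],[-0.3,0,0,0,0],[-0.3,0,0,0,0],[-0.3,0,0,0,0]]]'; python3 -m pendant '[[[-0.3,0,0,0.1,0],[-0.3,0,0,0.2,0],[-0.3,0,0,0.25,0],[-0.3,0,0,0.25,0],[-0.3,0,0,0.2,0],[-0.3,0,0,0,0],[-0.3,0,0,0,0]]]'; python3 - <<'E'
from bench import r; import cv2
cv2.imwrite("pics/s2.png",cv2.resize(r.get_image("side")[...,::-1][330:480,240:440],(800,600)))
print(r.state()["tcp_pos"])
E
```

```text
t: 6.8
tcp_pos: [0.4637, 0.3642, 0.0298]
ee_rot: [0.764, 0.646, 0.007, 0.001]
ft_force: [0.6, -0.9, -0.2]
gripper_width: 0.0558
t: 7.5
tcp_pos: [0.4603, 0.3616, 0.2357]
ee_rot: [0.764, 0.646, 0.004, 0.001]
ft_force: [-0.7, 1.1, -0.8]
gripper_width: 0.0555
[0.46061168 0.36173566 0.23603654]
```

View pics/s2.png

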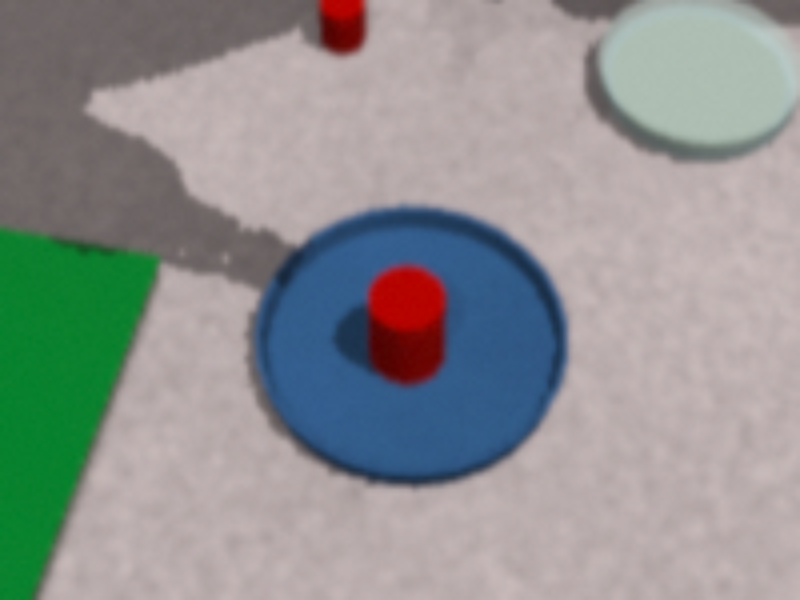

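The cap stands upright near the middle of the dish, at crop pixel (407,325). Next is the handle.

```bash
python3 -m pendant '[[[-0.3,0.007,-0.21,0,0],[-0.3,0.007,-0.21,0,0],[-0.3,0.007,-0.21,0,0],[-0.3,0.007,-0.21,0,0],[-0.3,0.007,-0.21,0,0],[-0.3,0.007,-0.21,0,0],[-0.3,0.007,-0.21,0,0],[-0.3,0.007,-0.21,0,0],[-0.3,0.007,-0.21,0,0],[-0.3,0,0,0,0]]]'; python3 -m pendant '[[[-0.3,0,0,-0.1,0],[-0.3,0,0,0,0]]]'
```

```text
t: 8.55
tcp_pos: [0.4622, -0.03, 0.2171]
ee_rot: [0.762, 0.648, -0.008, -0.006]
ft_force: [-0.3, 1.0, -1.3]
gripper_width: 0.0554
t: 8.75
tcp_pos: [0.4603, -0.0313, 0.194]
ee_rot: [0.763, 0.646, -0.01, -0.008]
ft_force: [-0.9, -0.4, -1.1]
gripper_width: 0.0552
```

```bash
python3 -m pendant '[[[-0.3,0.066,0.027,0,0],[-0.3,0,0,0,0],[-0.3,0,0,0,0]]]'; python3 - <<'E'
from bench import r; import cv2
from h import *
s=r.state()["tcp_pos"];m=r.camera_model("wrist");im=r.get_image("wrist")
cv2.imwrite("pics/w2.png",im[...,::-1]); print(s)
for a,c,k in blobs(im,"blue",300): print(a,c,onz(m,*c,.135))
E
```

```text
t: 9.05
tcp_pos: [0.4744, -0.0236, 0.1934]
ee_rot: [0.762, 0.647, -0.011, -0.009]
ft_force: [-0.3, -0.1, -0.0]
gripper_width: 0.0553
[ 0.47437072 -0.02356926  0.19338954]
[ 311  182   27  185 4280] [323.62593458 271.37850467] [ 0.47448691 -0.02219177  0.135     ]
```

View pics/w2.png

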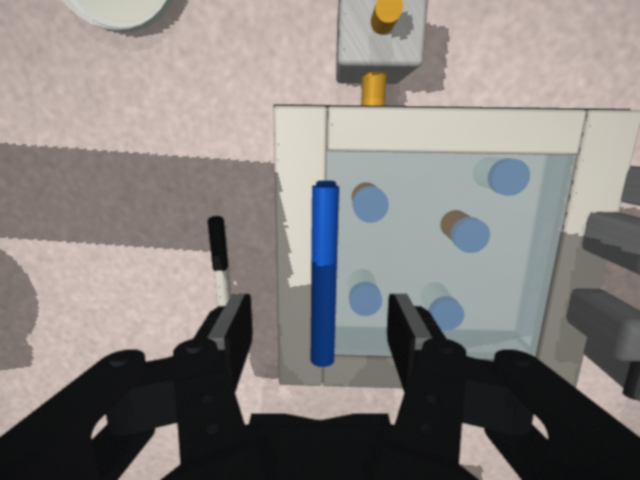

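The wrist view shows the handle as a vertical bar at (323,271), centred between the jaws and parallel to the pads. I'll descend to it.

```bash
python3 -m pendant '[[[-0.3,0,0,-0.1,0],[-0.3,0,0,-0.1,0],[-0.3,0,0,-0.07,0],[-0.3,0,0,0,0],[-0.3,0,0,0,0]]]'
```

```text
t: 9.6
tcp_pos: [0.4771, -0.0213, 0.1413]
ee_rot: [0.761, 0.649, -0.008, -0.007]
ft_force: [0.6, 0.3, 0.7]
gripper_width: 0.0555
```

```bash
python3 -m pendant '[[[-0.3,-0.017,-0.01,-0.055,0],[-0.3,0,0,0,0],[-0.3,0,0,0,0]]]'
```

```text
t: 9.9
tcp_pos: [0.4748, -0.0232, 0.1315]
ee_rot: [0.761, 0.649, -0.007, -0.005]
ft_force: [0.1, 0.3, 0.0]
gripper_width: 0.0557
```

```bash
python3 -m pendant '[[[1,0,0,0,0],[1,0,0,0,0],[1,0,0,0,0],[1,0,0,0,0],[1,0,0,0,0]]]' 70; python3 -m pendant '[[[1,0,0,0.005,0],[1,0,0,0.005,0],[1,0,0,0.005,0]]]'
```

```text
t: 10.4
tcp_pos: [0.475, -0.0233, 0.1326]
ee_rot: [0.761, 0.649, -0.006, -0.005]
ft_force: [1.0, 0.6, -1.4]
gripper_width: 0.0118
t: 10.7
tcp_pos: [0.4749, -0.0233, 0.1345]
ee_rot: [0.761, 0.648, -0.006, -0.005]
ft_force: [2.6, 0.3, -7.3]
gripper_width: 0.0117
```

```bash
python3 -m pendant '[[[1,0,0,0.006,0],[1,0,0,0.006,0],[1,0,0,0.006,0]]]'
```

```text
t: 11.0
tcp_pos: [0.4748, -0.0233, 0.136]
ee_rot: [0.761, 0.648, -0.007, -0.006]
ft_force: [4.3, -0.8, -12.1]
gripper_width: 0.0117
```

```bash
python3 -m pendant '[[[1,0,0,0.008,0],[1,0,0,0.008,0],[1,0,0,0.008,0]]]'
```

```text
t: 11.3
tcp_pos: [0.4747, -0.0233, 0.1391]
ee_rot: [0.761, 0.648, -0.008, -0.007]
ft_force: [5.2, -0.3, -9.8]
gripper_width: 0.0116
```

```bash
python3 -m pendant '[[[1,0,0,0.01,0],[1,0,0,0.01,0],[1,0,0,0.01,0],[1,0,0,0,0]]]'
```

```text
t: 11.7
tcp_pos: [0.4747, -0.0233, 0.1469]
ee_rot: [0.761, 0.648, -0.008, -0.007]
ft_force: [2.7, 0.1, -7.4]
gripper_width: 0.0114
```

```bash
python3 -m pendant '[[[1,0,0,0.012,0],[1,0,0,0.012,0],[1,0,0,0.012,0],[1,0,0,0.012,0],[1,0,0,0.012,0],[1,0,0,0,0],[1,0,0,0,0]]]'; python3 - <<'E'
from bench import r; import cv2
print(r.state()["tcp_pos"],r.state()["ft_force"])
cv2.imwrite("pics/s3.png",cv2.resize(r.get_image("side")[...,::-1][160:310,250:450],(800,600)))
E
```

```text
t: 12.4
tcp_pos: [0.4756, -0.0235, 0.1614]
ee_rot: [0.761, 0.648, -0.007, -0.005]
ft_force: [4.3, -0.4, -7.4]
gripper_width: 0.0119
[ 0.47555072 -0.02352126  0.16143065] [ 4.32149597 -0.42233409 -7.4138304 ]
```

View pics/s3.png

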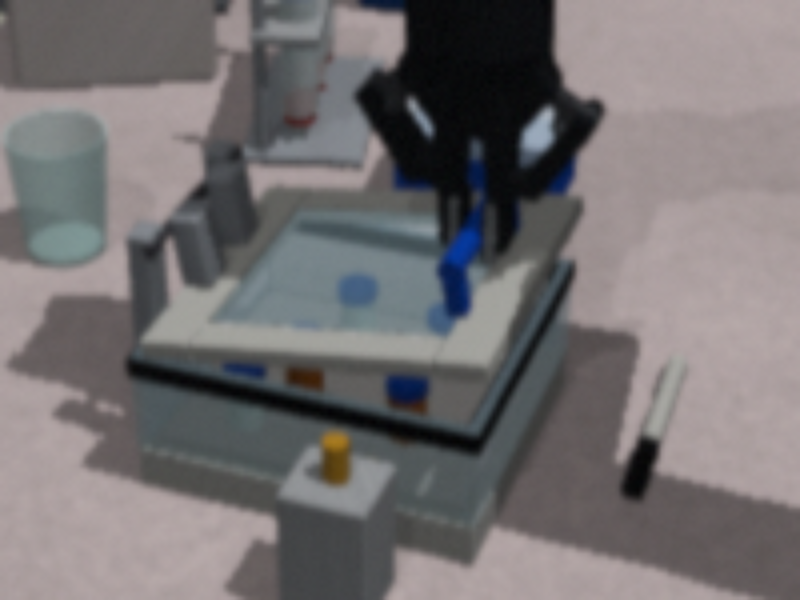

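The lid is open and held by the bar at crop pixel (480,230), with a visible gap above the rim. I'll hold to check it's steady, then hand in.

```bash
python3 -m pendant '[[[1,0,0,-0.005,0],[1,0,0,0,0],[1,0,0,0,0],[1,0,0,0,0],[1,0,0,0,0]]]'; python3 -m pendant '[[[1,0,0,0,0],[1,0,0,0,0],[1,0,0,0,0],[1,0,0,0,0],[1,0,0,0,0]]]'; python3 - <<'E'
from bench import r; from h import *
T,S=r.camera_model("top"),r.camera_model("side")
q=[c for s,c,_ in blobs(r.get_image("side"),"red") if c[1]>370]
print("cap",[onz(S,*c,.02) for c in q],r.state()["tcp_pos"],np.abs(r.state()["qvel"]).max())
E
```

```text
t: 12.95
tcp_pos: [0.4755, -0.0235, 0.1606]
ee_rot: [0.761, 0.648, -0.007, -0.005]
ft_force: [2.8, -0.3, -4.0]
gripper_width: 0.0117
t: 13.45
tcp_pos: [0.4754, -0.0235, 0.1606]
ee_rot: [0.761, 0.648, -0.007, -0.005]
ft_force: [1.9, 0.7, -4.0]
gripper_width: 0.0114
cap [array([0.46419856, 0.36247347, 0.02      ])] [ 0.47543378 -0.02348569  0.16057083] 0.0016843543432134684
```

```bash
python3 -c "
from bench import r
r.job_done()"
```

```text
the job is handed in; nothing more can be done
```

I moved the larger red cap from the valve stub to the blue dish, then opened the lid by its handle and handed the job in at about 13.5 s, still holding it. The interface gives no verdict, so the results below are from my own checks.

- **Cap:** it stands upright and released, about 2 mm from the dish's measured centre.
- **Gasket:** the wrist force peaked at about 12 N of the readings I took, then fell as the gasket let go. I raised the handle in 1–2.5 mm steps, so the lid did not jump.
- **Lid:** the handle had risen about 28–29 mm, which I work out as a lid angle of about 0.17 rad with the front edge about 33 mm up. The lid angle itself was not measured.
- **Steadiness:** the handle height stayed the same over the last 0.5 s, and about 4 N of weight was on the grip.
- **Disagreements:** the closed gripper read about 12 mm on the 14 mm bar and 30.5 mm on the 32 mm cap. The last side picture confirmed the lid is held open, and the cap was seen standing released in the dish.
- **Bystanders:** I saw none disturbed in the pictures, but I did not measure their positions again.

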